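Park the blue toy car in the third bay, counted along the rail

ROBOT

A 6-joint arm with a two-finger parallel gripper is mounted at the origin on the work surface. World frame = base frame: x ahead of the robot, y to its left, z up, the work surface at z = 0. Lengths are in mm, angles in rad, forces in N, time in s.
With the tool pointing down it reaches from about 400 to 925 mm from the base axis. Payload 12.5 kg.
Tool frame: the origin (TCP) lies midway between the tips of the shut fingers; the grasp point (between the pads) lies 19 mm behind it; z points along the fingers, y is the line along which they close (so a half turn about z gives the same grasp; the last joint's range is limited). The gripper opens to 95 mm and grips with 3 to 60 N. Pads are 20 mm wide; open, the fingers measure 119 mm over their backs; the gripper's body (75 mm by 180 mm) begins 59 mm behind the grasp point.
Start: joints at [1.186, 0.491, 1.559, -0, 1.092, -0.106], TCP at [171.984, 600.89, 214.661] pointing down, gripper open.
Joint ranges: [-3.1, 3.1], [-0.84, 2.19], [0.05, 2.79], [-1.13, 4.28], [0.06, 2.93], [-2.69, 2.69]. Speed limits (rad/s): [2.22, 2.22, 2.79, 3.14, 3.14, 3.14].

INTERFACE

Orientations are given as [roll, pitch, yaw] about the fixed x, y, z axes, in that order (R = Rz(yaw) Ry(pitch) Rx(roll)).
In Python, from cell import env gives the robot as it stands.
- The arm moves only by the tool arm_command, never from a script. Its argument "targets" is a list of rows, each a list of 5 numbers: the shift along the tool's x, y, z in mm, then the turn about the tool's z in degrees, then the opening, from 0 (shut) to 1 (fully open). In form: [[tx, ty, tz, roll, fingers], ...]. A call has 1 to 5 rows; each row is the pose to reach, as a shift and turn from the pose commanded when the call began, along the tool's axes at that moment; what a row does not reach only later rows make up. A row lasts 1/10 s, in which the tool goes at most 50 mm and 8.59 degrees, less where a joint would pass 70% of its speed; a pose out of reach is approached as far as the arm can. A call with a gripper value outside its range is refused whole. The fingers move at their own pace and stop on an object; the grip force is fixed at half the most. Time passes only in rows, so rows that repeat a pose let the fingers close. It gives the time, the measured TCP pose, the force, the opening and the grip force at its end, in the units of the state.
- env.state(): the state, without advancing time (a new reading comes with each control period).
- env.read_camera(name): name is "side" or "top" or "wrist"; returns a dict with "frame" (480x640x3 uint8, red, green, blue), "vertical_fov" (degrees; the focal length in pixels is half the picture's height over the tangent of half this angle, whatever the lens; pixels are square), "cx", "cy" (the principal point, pixels), "world_from_camera" (4x4, takes a point from camera to world coordinates); the wrist camera has in their place "hand_eye" (4x4, takes a point from camera to tool coordinates, whose origin is the TCP and whose axes are the flange's). Camera axes: x right, y down, z forward; pixel columns grow to the right and rows downward; lengths in mm; the calibration is good to about 2 mm. A picture is of the moment at which its call begins: read the wrist's pose just before it. There is no depth.
- env.job_done(): hands the job in; it is judged then, once.
The state is a dict: "t": time; "joints": joint angles; "qvel": joint speeds; "tau": joint torques, N m; "eef_pos": TCP position; "tcp_rot": TCP orientation; "ft_force": force on the tool from outside, world axes, zero at the start; "moment": the same for the moment, N m; "opening": opening from 0.0 (shut) to 1.0 (fully open); "grip_force": force on a finger pad.
Only numpy, scipy, OpenCV 4.12 (cv2) and the standard library are available. Lean on these libraries where they do the work, as an engineer would, in place of code of your own. Each camera call takes 0.05 s, during which the arm holds its last target. There are 200 camera calls.

TASK

Starting at the end with the red post, press a fingertip lightly on the sprung rail at the back of the toy parking rack and run it along, counting the white plates (one per bay, occupied bays count too); stop on the third, without touching the fourth or pressing the rail to its bottom. Then slide the blue car straight into that third bay, nose first, until it is fully home against the back stop, and leave it there: only push it, never lift or tip it. Do not shift the parked vehicles or anything else.

Things in the scene. Friction and masses are not known exactly. Their poses are not given: they have to be found in the camera images.
- rack: blue toy parking rack, fixed, six open-topped bays side by side, open at the front (its -x, roughly toward the robot). Origin on the table, middle of the rack; x from open front to back, y along the row of bays, z up. Bay centres at y = +145, +87, +29, -29, -87, -145 mm. Bays 48 mm wide, dividers 10 mm thick, 24 mm high. No floor plate: vehicles slide on the table top
- rack_stop (a point): on the table, mid-width, foot of the flat upright back stop that ends every bay: rack x = +35 mm. The dividers run forward from it to their rounded ends at rack x = -35 mm, the mouths of the bays. It is the front face of a housing 40 mm high that reaches to rack x = +65 mm and carries the counting rail
- rail_top (a point): middle of the counting rail's flat top, 24 mm wide, at rack x = +50 mm, y = 0, 54 mm above the table when at rest; moves down with the rail. Flush along the top, white plates 48 mm long, one straight behind each bay, alternate with black strips 10 mm long, one behind each inner divider
- touch_rail (a joint): sinking of the sprung counting rail, one straight bar on top of the rack's housing, along the rack's y. 0 = at rest (up), grows as the whole bar sinks level under a finger, 12 mm = bottomed out. It starts to sink at about 1.7 N, takes 0.3 N more per mm, and springs back up
- red_post: red post with a ball on top, 64 mm tall, ball 24 mm across, fixed beside one end of the rack (rack x = -20 mm, y = +192 or -192 mm). It marks the end from which the bays are counted. Origin at its foot. A white post like it stands at the other end
- car: blue toy car to be parked: 80 mm long (its x, nose at +x), 34 wide, 31 tall, upright flat sides, nose and tail up to 20 mm; 0.08 to 0.15 kg. Origin: centre of its underside. Starts in front of the rack, nose roughly toward the bays. It does not roll: it slides and stays where it is left. Fully home its origin is at rack x = -5 mm, its tail 10 mm outside the mouth
- car_nose (a point): middle of the blue car's nose, 40 mm ahead of its origin, 10 mm up
- plate1: white plate of the counting rail behind the bay at rack y = +145 mm; 24 x 48 mm; origin 8 mm below the centre of its top
- plate2: white plate of the counting rail behind the bay at rack y = +87 mm; 24 x 48 mm; origin 8 mm below the centre of its top
- plate3: white plate of the counting rail behind the bay at rack y = +29 mm; 24 x 48 mm; origin 8 mm below the centre of its top
- plate4: white plate of the counting rail behind the bay at rack y = -29 mm; 24 x 48 mm; origin 8 mm below the centre of its top
- plate5: white plate of the counting rail behind the bay at rack y = -87 mm; 24 x 48 mm; origin 8 mm below the centre of its top
- plate6: white plate of the counting rail behind the bay at rack y = -145 mm; 24 x 48 mm; origin 8 mm below the centre of its top
- strip12: black strip of the counting rail between plate1 and plate2, at rack y = +116 mm; 24 x 10 mm; origin 8 mm below the centre of its top
- strip23: black strip of the counting rail between plate2 and plate3, at rack y = +58 mm; 24 x 10 mm; origin 8 mm below the centre of its top
- strip34: black strip of the counting rail between plate3 and plate4, at rack y = +0 mm; 24 x 10 mm; origin 8 mm below the centre of its top
- strip45: black strip of the counting rail between plate4 and plate5, at rack y = -58 mm; 24 x 10 mm; origin 8 mm below the centre of its top
- strip56: black strip of the counting rail between plate5 and plate6, at rack y = -116 mm; 24 x 10 mm; origin 8 mm below the centre of its top
- truck: green-and-white toy bin lorry, 80 x 34 x 39 mm, parked in one of the two bays next to the outermost (second bay from either end); leave it
- taxi: yellow toy car, 80 x 34 x 31 mm, parked in the other bay that is second from an end; leave it
- astronaut: white toy astronaut standing on a black disc, 81 mm tall, 42 mm wide over the arms; origin at the centre of its underside; leave it
- jar: jar with a blue cap, 60 mm across, 85 mm tall; origin at the centre of its underside; leave it
- remote: black television remote control lying flat, 150 x 42 x 19 mm; leave it
- mug: white mug, 76 mm across, 90 mm tall, handle to its +y; leave it
Not all that is in view belongs to the job. Several things have the shape of the car; the one meant has the colours described above.

How it is judged (in metres and radians):
On the way, in this order (a step that is already met when the one before it is completed fails the run):
1. a fingertip presses the first white plate, counted from the red post (((y of red_post in the frame of rack above 0 m and contact force between the fingers and plate1 above 0.3 N and contact force between the fingers and strip12 below 0.1 N) or (y of red_post in the frame of rack below 0 m and contact force between the fingers and plate6 above 0.3 N and contact force between the fingers and strip56 below 0.1 N))), for 0.05 s.
2. it runs over the black strip between the first and second plates (((y of red_post in the frame of rack above 0 m and contact force between the fingers and strip12 above 0.2 N) or (y of red_post in the frame of rack below 0 m and contact force between the fingers and strip56 above 0.2 N))).
3. it presses the second plate (((y of red_post in the frame of rack above 0 m and contact force between the fingers and plate2 above 0.3 N and contact force between the fingers and strip12 below 0.1 N and contact force between the fingers and strip23 below 0.1 N) or (y of red_post in the frame of rack below 0 m and contact force between the fingers and plate5 above 0.3 N and contact force between the fingers and strip45 below 0.1 N and contact force between the fingers and strip56 below 0.1 N))), for 0.05 s.
4. it runs over the strip between the second and third plates (((y of red_post in the frame of rack above 0 m and contact force between the fingers and strip23 above 0.2 N) or (y of red_post in the frame of rack below 0 m and contact force between the fingers and strip45 above 0.2 N))).
5. it presses the third plate (((y of red_post in the frame of rack above 0 m and contact force between the fingers and plate3 above 0.3 N and contact force between the fingers and strip23 below 0.1 N and contact force between the fingers and strip34 below 0.1 N) or (y of red_post in the frame of rack below 0 m and contact force between the fingers and plate4 above 0.3 N and contact force between the fingers and strip34 below 0.1 N and contact force between the fingers and strip45 below 0.1 N))), for 0.05 s.
6. the blue car is pushed fully home in the third bay (((y of red_post in the frame of rack above 0 m and y of car in the frame of rack between 0.019 and 0.039 m) or (y of red_post in the frame of rack below 0 m and y of car in the frame of rack between -0.039 and -0.019 m)) and x of car in the frame of rack above -0.012 m and x of car_nose in the frame of rack above 0.02 m and angle between the x axis of car and the x axis of rack, either way round below 0.25 rad and height (world z) of car below 0.006 m and angle between car's own z axis and vertical below 0.1 rad), for 0.1 s.
At the end, for the whole second after the job is handed in: The blue car rests upright in the third bay from the red post, nose first, within 7 mm of fully home, 10 mm of the bay's centre line and 0.25 rad of its direction; the rail is up again (under 2 mm); parked vehicles have moved less than 12 mm, other things less than 20 mm (all of step 6 and linear speed of car below 0.02 m/s and value of joint touch_rail below 0.002 m and not (distance of truck from where it was at the start of the episode above 0.012 m) and not (distance of taxi from where it was at the start of the episode above 0.012 m) and not (distance of astronaut from where it was at the start of the episode above 0.02 m) and not (distance of jar from where it was at the start of the episode above 0.02 m) and not (distance of remote from where it was at the start of the episode above 0.02 m) and not (distance of mug from where it was at the start of the episode above 0.02 m)); the robot touches nothing.
It fails at once if the fourth plate, counted from the red post, is touched ((y of red_post in the frame of rack above 0 m and contact force between the fingers and plate4 above 0.3 N) or (y of red_post in the frame of rack below 0 m and contact force between the fingers and plate3 above 0.3 N)).
It fails at once if the rail is pressed to its bottom (11 mm or more) (value of joint touch_rail above 0.011 m).
It fails at once if the blue car is lifted more than 8 mm or tipped (height (world z) of car above 0.008 m or angle between car's own z axis and vertical above 0.3 rad).
It fails at once if the parked vehicles are shifted by 12 mm or more (distance of any of truck, taxi from where it was at the start of the episode above 0.012 m).
It fails at once if another thing is shifted by 20 mm or more (distance of any of astronaut, jar, remote, mug from where it was at the start of the episode above 0.02 m).
It also fails if it takes over 59 s, if anything falls off the work surface, if the arm or the gripper's body presses on something with over 40 N, if the wrist force passes 120 N, or if a joint passes its speed limit or range.

## Working session

There is one attempt and no reset: what is moved stays moved. The work goes in short steps, Python scripts to look and compute and a tool call to move; the robot and the scene stay as the last step left them, time stands still between calls to the robot, and variables do not carry over. Pictures are saved under pics/ and viewed, at most 13 in all, crops included, and the job is handed in when it is done.

Besides the shell and the picture viewer there is one more tool, called after "Request:" as a command line: name --pt "numbers of a row" for each row, then --argument value for the rest. arm_command: Moves the arm, as the interface text tells. Its arguments: {"type":"object","properties":{"targets":{"type":"array","items":{"type":"array","items":{"type":"number"}}}},"required":["targets"]}

```bash
mkdir -p pics; cat > h.py <<'E'
import numpy as np, cv2
from cell import env
def cam(n):
    s=env.state(); c=env.read_camera(n); 
    if n=="wrist":
        from scipy.spatial.transform import Rotation as R
        T=np.eye(4); T[:3,:3]=R.from_euler('xyz',s['tcp_rot']).as_matrix(); T[:3,3]=s['eef_pos']
        c['T']=T@np.array(c['hand_eye'])
    else: c['T']=np.array(c['world_from_camera'])
    c['f']=240/np.tan(np.radians(c['vertical_fov'])/2); return c
def ray(c,u,v):
    d=c['T'][:3,:3]@np.array([(u-c['cx'])/c['f'],(v-c['cy'])/c['f'],1]); return c['T'][:3,3],d
def onz(c,u,v,z):
    o,d=ray(c,u,v); return o+d*(z-o[2])/d[2]
def proj(c,p):
    q=np.linalg.inv(c['T'])@np.append(p,1); return q[:2]/q[2]*c['f']+[c['cx'],c['cy']]
def save(c,n): cv2.imwrite('pics/'+n,c['frame'][:,:,::-1])
E
python3 - <<'E'
from h import *
s=env.state(); print({k:np.round(v,3).tolist() for k,v in s.items()})
for n in ('top','side','wrist'):
    c=cam(n); save(c,n+'0.png'); print(n,c['f'],c['cx'],c['cy'],np.round(c['T'],2).tolist())
E
```

```text
{'t': 0.0, 'joints': [1.186, 0.492, 1.559, -0.0, 1.092, -0.106], 'qvel': [0.001, 0.001, 0.001, 0.001, -0.001, -0.0], 'tau': [0.001, -61.265, -25.817, 0.069, 0.048, -0.0], 'eef_pos': [171.886, 600.634, 214.038], 'tcp_rot': [-3.14, -0.0, 2.863], 'ft_force': [0.213, 0.051, 0.588], 'moment': [0.025, 0.107, -0.023], 'grip_force': 0.0, 'opening': 1.001}
top 513.7665065040255 327.1124304257402 232.79882344276461 [[-0.01, -0.99, 0.15, 383.45], [-1.0, 0.01, -0.02, 24.64], [0.02, -0.15, -0.99, 1222.55], [0.0, 0.0, 0.0, 1.0]]
side 472.88110358541593 313.8642734205038 238.68213640351948 [[0.75, -0.42, 0.51, 13.64], [-0.66, -0.48, 0.57, -570.25], [0.0, -0.77, -0.64, 741.08], [0.0, 0.0, 0.0, 1.0]]
wrist 371.0859807715806 321.6128669297626 239.67390374566608 [[0.27, 0.93, 0.26, 98.68], [0.96, -0.26, -0.07, 622.29], [0.0, 0.27, -0.96, 384.39], [0.0, 0.0, 0.0, 1.0]]
```

View pics/top0.png

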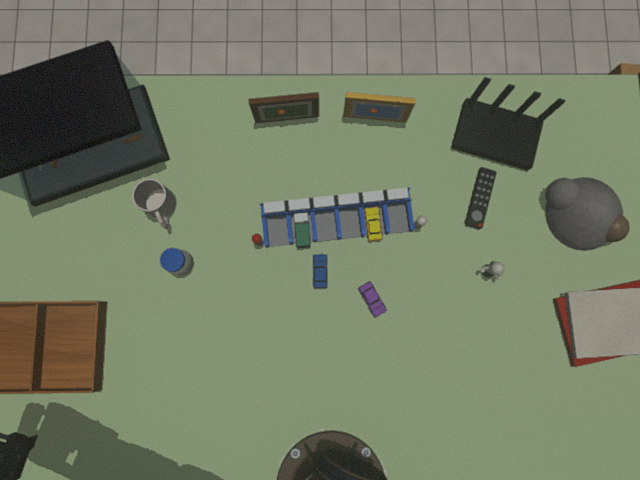

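View pics/side0.png

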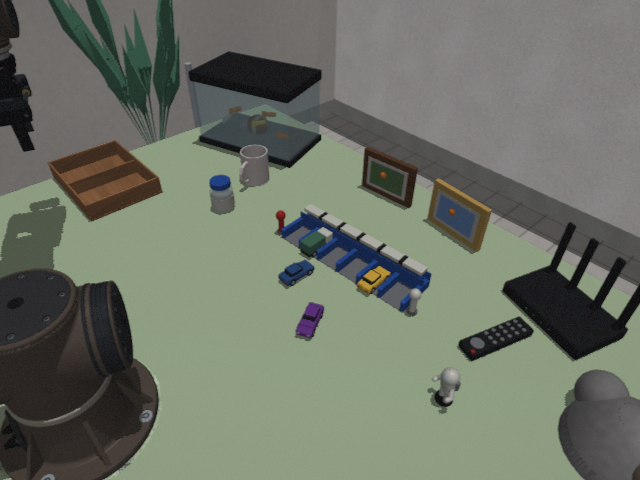

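The top view shows the red post at (257,240), the +y end. The truck is in bay 2 at (302,232), the third bay is free at (325,225), and the taxi is in bay 5 at (374,224). Things that could be taken for the blue car: blue car (320,271), purple car (373,299), taxi (374,224), green truck (302,232), jar cap (173,260). I choose (320,271). Next I measure and check a close crop.

```bash
cat > m.py <<'E'
from h import *
def blobs(m,a=20):
    n,l,st,ce=cv2.connectedComponentsWithStats(m.astype('uint8')); 
    return [(ce[i].round(1).tolist(),int(st[i,4]),(l==i)) for i in range(1,n) if st[i,4]>=a]
def tri(c1,p1,c2,p2):
    o1,d1=ray(c1,*p1);o2,d2=ray(c2,*p2)
    t=np.linalg.lstsq(np.c_[d1,-d2],o2-o1,rcond=None)[0]; a=o1+t[0]*d1;b=o2+t[1]*d2
    return (a+b)/2,np.linalg.norm(a-b)
E
python3 - <<'E'
from m import *
t=cam('top'); s=cam('side')
cr=t['frame'][170:320,240:440]; a=cv2.resize(cr,None,fx=4,fy=4,interpolation=cv2.INTER_CUBIC)
cv2.imwrite('pics/crop1.png',a[:,:,::-1])
def roi(c,x0,x1,y0,y1):
    m=np.zeros((480,640),bool); m[y0:y1,x0:x1]=1
    hsv=cv2.cvtColor(c['frame'],cv2.COLOR_RGB2HSV).astype(int); return m,hsv
def show(nm,c,R):
    m,h=roi(c,*R)
    w=blobs(m&(h[...,1]<50)&(h[...,2]>130)); print(nm,'white',[x[:2] for x in w])
    b=blobs(m&(h[...,0]>100)&(h[...,0]<128)&(h[...,1]>110),30); print('blue',[x[:2] for x in b])
    r=blobs(m&((h[...,0]<8)|(h[...,0]>172))&(h[...,1]>140),10); print('red',[x[:2] for x in r])
    return w,b,r
show('top',t,(240,440,180,320)); show('side',s,(270,440,195,345))
E
```

```text
top white [([397.4, 192.7], 214), ([372.8, 195.4], 214), ([348.2, 197.9], 216), ([323.6, 200.6], 218), ([298.6, 203.3], 220), ([273.6, 206.0], 221), ([300.6, 216.9], 110), ([422.0, 219.2], 42)]
blue [([408.7, 212.9], 142), ([385.8, 217.9], 120), ([324.3, 219.7], 313), ([361.7, 220.5], 122), ([289.2, 228.5], 115), ([264.9, 231.3], 107), ([319.5, 260.0], 133), ([319.9, 273.5], 133), ([319.7, 284.0], 64)]
red [([256.4, 238.0], 49)]
side white [([355.5, 273.8], 16775), ([324.6, 231.4], 76)]
blue [([358.3, 255.5], 2701), ([295.9, 271.3], 401), ([404.8, 302.7], 106)]
red [([280.5, 218.8], 100)]
```

View pics/crop1.png

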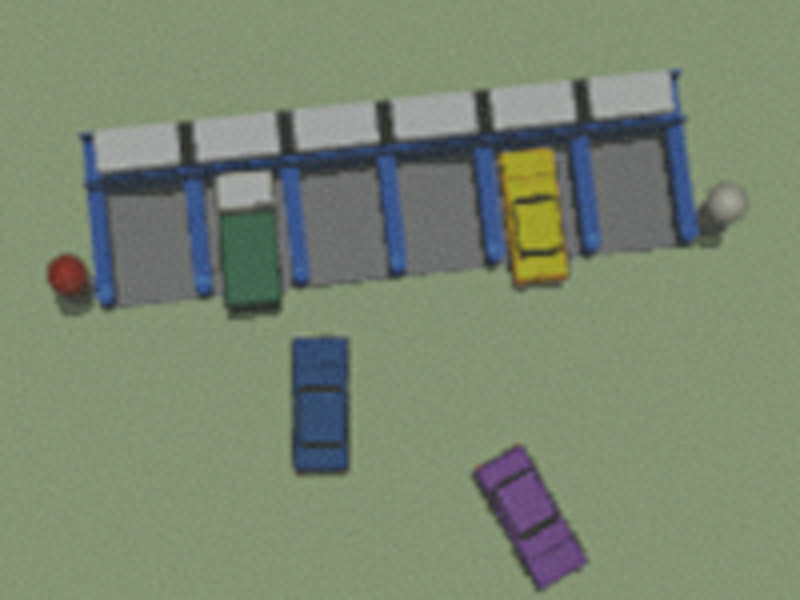

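The crop shows the blue car (crop (320,405), so pixel (320,271)) with its nose toward the rack. The red post is at far left and plate 3 is at (323.6,200.6). Now the positions.

```bash
cat >> m.py <<'E'
def hsv(c): return cv2.cvtColor(c['frame'],cv2.COLOR_RGB2HSV).astype(int)
def box(m,x0,x1,y0,y1):
    k=np.zeros_like(m); k[y0:y1,x0:x1]=1; return m&k
def rack(t,z=54):
    h=hsv(t); w=sorted(blobs(box((h[...,1]<50)&(h[...,2]>130),262,412,185,212),150),key=lambda x:x[0][0])
    P=np.array([onz(t,*x[0],z) for x in w]); d=P[0]-P[-1]; d[2]=0; ey=d/np.linalg.norm(d); ex=np.array([ey[1],-ey[0],0])
    o=P.mean(0)-50*ex; o[2]=0
    return o,ex,ey,P,w
def car(t,z=25,roi=(300,340,250,295)):
    h=hsv(t); m=box((h[...,0]>95)&(h[...,0]<130)&(h[...,1]>90),*roi)
    m=cv2.morphologyEx(m.astype('uint8'),cv2.MORPH_CLOSE,np.ones((7,7)))
    c=max(cv2.findContours(m,0,1)[0],key=cv2.contourArea)
    b=cv2.boxPoints(cv2.minAreaRect(c)); return b,np.array([onz(t,*p,z) for p in b]),c
E
python3 - <<'E'
from m import *
t=cam('top'); s=cam('side')
o,ex,ey,P,w=rack(t); print('o',o.round(1),'yaw',np.degrees(np.arctan2(ex[1],ex[0])).round(2)); print(P.round(1).tolist(),np.linalg.norm(np.diff(P,axis=0),axis=1).round(1))
h=hsv(s)
m=box((h[...,1]<40)&(h[...,2]>165),295,432,200,285); 
ws=[x for x in blobs(m,40)]; print('side white',[x[:2] for x in ws])
for k,p in enumerate(P):
    q=proj(s,p); n=min(ws,key=lambda x:np.hypot(*(np.array(x[0])-q))); X,e=tri(t,w[k][0],s,n[0]); print(k+1,q.round(1),n[0],X.round(1),round(e,1))
r=blobs(((h[...,0]<8)|(h[...,0]>172))&(h[...,1]>140)&box(np.ones((480,640),bool),270,290,205,225),10)[0]
print('ball',tri(t,(256.4,238),s,(r[0][0],r[0][1])), 'rackframe', )
X=tri(t,(256.4,238),s,r[0])[0]; print([(X-o)@ex,(X-o)@ey])
b,C,c=car(t); print(b.round(1).tolist()); print(C.round(1).tolist())
for z in (15,25):
    x,y=np.array(onz(t,*b.mean(0),z)-o)@np.c_[ex,ey]; print('car rack',x,y)
print('lens',[np.linalg.norm(C[i]-C[i-1]).round(1) for i in range(2)])
hb=blobs(box((h[...,0]>95)&(h[...,0]<130)&(h[...,1]>90),276,318,258,286),100); print(hb[0][:2],tri(t,b.mean(0),s,hb[0][0]))
E
```

```text
o [595.4 -22.    0. ] yaw 5.74
[[630.7, 127.2, 54.0], [636.2, 69.5, 54.0], [642.2, 11.4, 54.0], [648.4, -45.7, 54.0], [653.7, -103.5, 54.0], [659.7, -160.9, 54.0]] [57.9 58.4 57.5 58.  57.8]
side white [([314.6, 209.2], 95), ([332.7, 219.3], 96), ([351.5, 229.5], 106), ([324.8, 231.6], 44), ([371.7, 240.6], 115), ([392.7, 252.3], 127), ([415.1, 264.6], 142)]
1 [314.1 209.8] [314.6, 209.2] [630.9 126.6  56. ] 1.4
2 [331.9 219.8] [332.7, 219.3] [636.8  68.8  55.2] 2.1
3 [350.9 230.2] [351.5, 229.5] [642.3  11.   56.2] 1.6
4 [370.8 241. ] [371.7, 240.6] [649.  -46.3  55.1] 2.1
5 [391.8 252.8] [392.7, 252.3] [ 654.2 -104.    55.2] 2.2
6 [414.1 265. ] [415.1, 264.6] [ 660.3 -161.5   55.1] 2.1
ball (array([556.99847327, 167.13328603,  46.83435111]), np.float64(0.697328992965081)) rackframe
[np.float64(-19.279020078730845), np.float64(192.01905122111378)]
[[313.0, 255.0], [326.0, 255.0], [326.0, 287.0], [313.0, 287.0]]
[[518.5, 37.2, 25.0], [518.2, 6.8, 25.0], [443.5, 7.6, 25.0], [443.9, 37.8, 25.0]]
car rack -108.72927909911184 55.48830248261476
car rack -109.53664562774804 55.58871596406086
lens [np.float64(74.6), np.float64(30.5)]
([295.6, 271.4], 427) (array([482.2497272 ,  21.87534447,  16.04369833]), np.float64(1.625017421670252))
```

Request:
arm_command --pt "-43 -25 0 0 0" --pt "-86 -50 0 0 0" --pt "-130 -75 0 0 0" --pt "-173 -100 0 0 0" --pt "-216 -125 0 0 0"

```text
t: 0.85
eef_pos: [346.2, 419.8, 214.8]
tcp_rot: [3.141, 0.0, 2.863]
ft_force: [1.4, 1.1, 0.2]
opening: 0.637
grip_force: 0.0
```

Request:
arm_command --pt "-43 -25 0 0 0" --pt "-86 -50 0 0 0" --pt "-130 -75 0 0 0" --pt "-173 -100 0 0 0" --pt "-216 -125 0 0 0"

```text
t: 1.35
eef_pos: [519.6, 240.0, 214.8]
tcp_rot: [3.141, 0.0, 2.863]
ft_force: [-0.1, 0.7, 0.3]
opening: 0.216
grip_force: 0.0
```

Request:
arm_command --pt "-43 -25 0 -8 0" --pt "-86 -50 0 -16 0" --pt "-130 -75 0 -21.7 0" --pt "-139 -79 0 -21.7 0" --pt "-139 -79 0 -21.7 0"

```text
t: 1.85
eef_pos: [631.0, 126.1, 214.0]
tcp_rot: [3.141, -0.001, -3.045]
ft_force: [-0.6, -0.7, -0.3]
opening: 0.006
grip_force: 0.0
```

```bash
cat > go.py <<'E'
import sys
from m import *
from scipy.spatial.transform import Rotation as R
s=env.state(); r=R.from_euler('xyz',s['tcp_rot']); p=np.array(s['eef_pos'])
print('t',round(s['t'],2),'tcp',p.round(1),'yaw',np.degrees(s['tcp_rot']).round(2),'F',np.round(s['ft_force'],2),'open',round(s['opening'],3),'j',np.round(s['joints'],2))
# args: rack x, rack y, z, yaw offset to rack (deg, tool z turn so that tool y is along rack ey + off)
o=np.array([595.4,-22,0]); a=np.radians(5.74); ex=np.array([np.cos(a),np.sin(a),0]); ey=np.array([-ex[1],ex[0],0])
q=p-o; print('rack xy',(q@ex).round(1),(q@ey).round(1))
for g in sys.argv[1:]:
    x,y,z,off=map(float,g.split(',')); T=o+x*ex+y*ey; T[2]=z
    yaw=185.74+off; turn=-((yaw-np.degrees(s['tcp_rot'][2])+180)%360-180)
    print(g,'->',r.inv().apply(T-p).round(1),'turn',round(turn,2))
E
python3 go.py 50,145,75,0
```

```text
t 1.85 tcp [631.  126.1 214. ] yaw [ 1.7999e+02 -3.0000e-02 -1.7446e+02] F [-0.62 -0.7  -0.32] open 0.006 j [ 0.09  0.52  1.51  0.    1.11 -1.57]
rack xy 50.3 143.8
50,145,75,0 -> [  0.2   1.1 139. ] turn -0.2
```

Request:
arm_command --pt "0 1 40 0 0" --pt "0 1 80 0 0" --pt "0 1 120 0 0" --pt "0 1 145 0 0" --pt "0 1 145 0 0"

```text
t: 2.35
eef_pos: [627.5, 129.9, 66.7]
tcp_rot: [3.141, -0.006, -3.041]
ft_force: [0.6, -0.1, 0.2]
opening: 0.006
grip_force: 0.0
```

Request:
arm_command --pt "0 0 3 0 0" --pt "0 0 6 0 0" --pt "0 0 9 0 0" --pt "0 0 11 0 0" --pt "0 0 11 0 0"

```text
t: 2.85
eef_pos: [630.2, 128.6, 58.9]
tcp_rot: [3.141, 0.0, -3.042]
ft_force: [-0.5, 0.1, 0.3]
opening: 0.006
grip_force: 0.0
```

```bash
python3 - <<'E'
from m import *
print(env.state()['eef_pos'])
c=cam('wrist');save(c,'w1.png')
s=cam('side'); cv2.imwrite('pics/s1.png',cv2.resize(s['frame'][180:300,250:410],None,fx=4,fy=4,interpolation=2)[:,:,::-1])
print(env.state()['ft_force'])
E
```

```text
[630.23607187 128.57304348  58.91876629]
[-0.13411898 -0.65514055 -0.38698035]
```

View pics/w1.png

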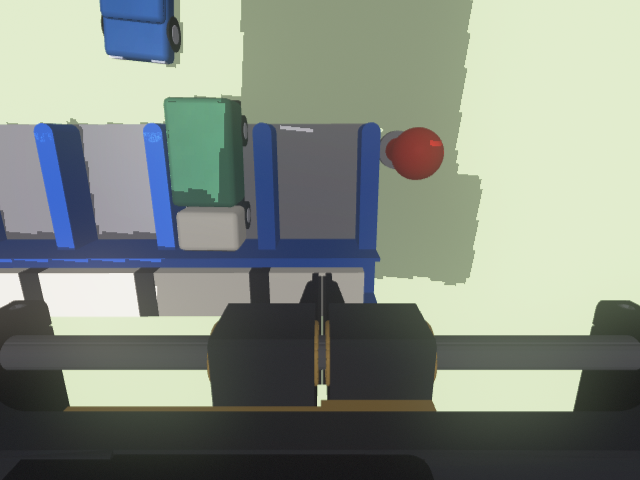

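The wrist view shows the shut fingertips at (322,280), centred over plate 1 (270–365), with the red ball beside it at (415,153). I'll lower slowly.

Request:
arm_command --pt "0 0 1 0 0" --pt "0 0 2 0 0" --pt "0 0 3 0 0" --pt "0 0 4 0 0" --pt "0 0 5 0 0"

```text
t: 3.45
eef_pos: [630.2, 128.6, 53.6]
tcp_rot: [3.142, -0.0, -3.042]
ft_force: [-1.1, -0.3, 1.6]
opening: 0.007
grip_force: 1.0
```

Request:
arm_command --pt "0 0 0.5 0 0" --pt "0 0 1 0 0" --pt "0 0 1.5 0 0" --pt "0 0 2 0 0" --pt "0 0 2 0 0"

```text
t: 3.95
eef_pos: [630.2, 128.6, 51.6]
tcp_rot: [3.142, 0.0, -3.042]
ft_force: [0.3, -0.8, 3.2]
opening: 0.002
grip_force: 1.2
```

Request:
arm_command --pt "0 0 1 0 0" --pt "0 -8 1.5 0 0" --pt "0 -16 1.5 0 0" --pt "0 -24 1.5 0 0" --pt "0 -30 1.5 0 0"

```text
t: 4.45
eef_pos: [633.4, 97.8, 50.2]
tcp_rot: [3.141, 0.0, -3.042]
ft_force: [0.5, 3.6, 4.0]
opening: 0.003
grip_force: 1.5
```

Request:
arm_command --pt "0 -7 0 0 0" --pt "0 -14 0 0 0" --pt "0 -21 0 0 0" --pt "0 -28 0 0 0" --pt "0 -28 0 0 0"

```text
t: 4.95
eef_pos: [636.1, 69.6, 50.2]
tcp_rot: [-3.141, 0.0, -3.042]
ft_force: [0.2, -2.4, 3.2]
opening: 0.005
grip_force: 1.5
```

```bash
python3 go.py 50,87,50,0 50,29,50,0
```

```text
t 4.95 tcp [636.1  69.6  50.2] yaw [-179.97    0.   -174.31] F [ 0.25 -2.41  3.19] open 0.005 j [ 0.01  0.7   1.66 -0.    0.78 -1.66]
rack xy 49.7 87.1
50,87,50,0 -> [-0.3 -0.1  0.2] turn -0.05
50,29,50,0 -> [ -0.4 -58.1   0.2] turn -0.05
```

Request:
arm_command --pt "0 -7 0 0 0" --pt "0 -14 0 0 0" --pt "0 -21 0 0 0" --pt "0 -28 0 0 0" --pt "0 -35 0 0 0"

```text
t: 5.45
eef_pos: [639.5, 35.5, 50.1]
tcp_rot: [3.141, 0.0, -3.042]
ft_force: [0.0, 2.6, 2.7]
opening: 0.002
grip_force: 1.5
```

Request:
arm_command --pt "0 -7 0 0 0" --pt "0 -14 0 0 0" --pt "0 -20 0 0 0" --pt "0 -23 0 0 0" --pt "0 -23 0 0 0"

```text
t: 5.95
eef_pos: [641.8, 12.4, 50.1]
tcp_rot: [-3.141, 0.0, -3.042]
ft_force: [0.1, -3.1, 2.9]
opening: 0.005
grip_force: 1.5
```

Request:
arm_command --pt "0 0 0 0 0" --pt "0 0 0 0 0" --pt "0 0 0 0 0"

```text
t: 6.25
eef_pos: [641.8, 13.1, 50.2]
tcp_rot: [-3.141, 0.0, -3.041]
ft_force: [0.5, -2.4, 3.3]
opening: 0.003
grip_force: 1.5
```

```bash
python3 go.py 50,29,50,0; python3 - <<'E'
from m import *
c=cam('wrist');save(c,'w2.png')
E
```

```text
t 6.25 tcp [641.8  13.1  50.2] yaw [-1.7999e+02  1.0000e-02 -1.7426e+02] F [ 0.54 -2.4   3.26] open 0.003 j [-0.08  0.7   1.66 -0.    0.78 -1.75]
rack xy 49.7 30.3
50,29,50,0 -> [-0.3 -1.3  0.2] turn -0.0
```

View pics/w2.png

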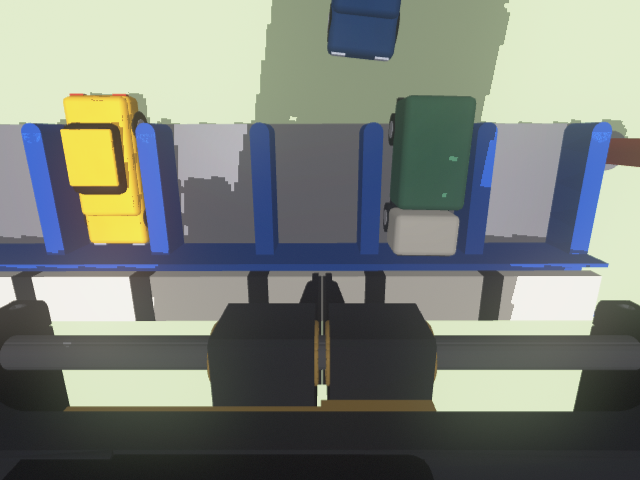

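On plate 3, centred: fingertips are at (322,280) and the plate spans 268–365. Now I lift straight up and go beside the car.

Request:
arm_command --pt "0 0 -20 0 0" --pt "0 0 -60 0 0" --pt "0 0 -90 0 0.3" --pt "0 0 -90 0 0.3" --pt "0 0 -90 0 0.3"

```text
t: 6.8
eef_pos: [641.5, 13.5, 140.1]
tcp_rot: [3.141, 0.0, -3.041]
ft_force: [0.4, -1.0, -0.0]
opening: 0.2
grip_force: 0.0
```

```bash
python3 go.py -109,97,60,-90;python3 - <<'E'
from m import *
t=cam('top'); b,C,c=car(t); print(b.round(1).tolist()); m=cv2.moments(c); print(np.degrees(.5*np.arctan2(2*m['mu11'],m['mu20']-m['mu02'])))
cv2.imwrite('pics/t2.png',t['frame'][:,:,::-1])
E
```

```text
t 6.8 tcp [641.5  13.5 140.1] yaw [ 1.7998e+02  2.0000e-02 -1.7426e+02] F [ 0.39 -1.02 -0.04] open 0.2 j [-0.08  0.59  1.59  0.    0.96 -1.75]
rack xy 49.5 30.7
-109,97,60,-90 -> [158.5  66.2  80.1] turn 90.0Traceback (most recent call last):
  File "<stdin>", line 2, in <module>
  File "m.py", line 20, in car
    c=max(cv2.findContours(m,0,1)[0],key=cv2.contourArea)
ValueError: max() iterable argument is empty
```

Request:
arm_command --pt "32 13 0 8 0.3" --pt "64 26 0 16 0.3" --pt "96 40 0 24 0.3" --pt "128 53 0 32 0.3" --pt "158 66 0 40 0.3"

```text
t: 7.35
eef_pos: [475.6, 63.5, 138.8]
tcp_rot: [-3.14, -0.003, 2.538]
ft_force: [-0.0, 0.1, -0.4]
opening: 0.297
grip_force: 0.0
```

Request:
arm_command --pt "0 0 0 8 0.3" --pt "0 0 0 16 0.3" --pt "0 0 0 24 0.3" --pt "0 0 0 32 0.3" --pt "0 0 0 40 0.3"

```text
t: 7.85
eef_pos: [477.2, 63.2, 138.8]
tcp_rot: [-3.139, -0.001, 1.84]
ft_force: [0.9, -0.2, 0.3]
opening: 0.298
grip_force: 0.0
```

Request:
arm_command --pt "0 0 0 5 0.3" --pt "0 0 0 10 0.3" --pt "0 0 20 10 0.3" --pt "0 0 50 10 0.3" --pt "0 0 60 10 0.3"

```text
t: 8.35
eef_pos: [476.3, 63.1, 77.2]
tcp_rot: [-3.137, -0.001, 1.671]
ft_force: [0.8, 0.6, -0.2]
opening: 0.295
grip_force: 0.0
```

```bash
python3 go.py -109,97,9,-90;python3 - <<'E'
from m import *
t=cam('wrist'); save(t,'w3.png')
E
```

```text
t 8.35 tcp [476.3  63.1  77.2] yaw [-1.7971e+02 -4.0000e-02  9.5730e+01] F [ 0.84  0.59 -0.19] open 0.295 j [-0.01  0.5   2.04  0.    0.61 -0.11]
rack xy -110.0 96.6
-109,97,9,-90 -> [ 0.3  1.4 68.2] turn -0.01
```

View pics/w3.png

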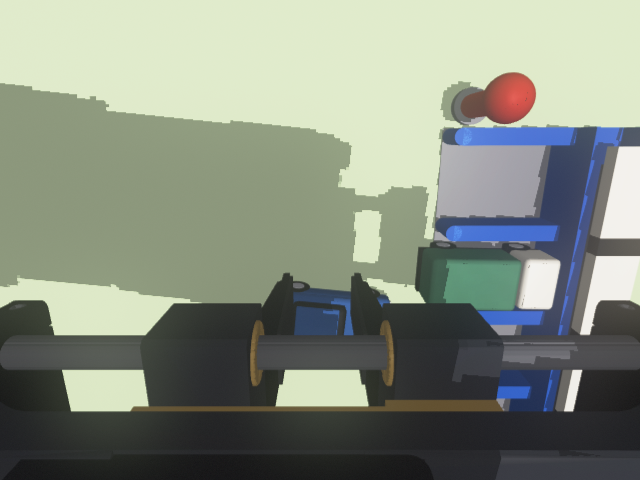

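The view shows the fingertips at (287,280) and (358,280) with the car just below them, its +y side at row ~288. I check by ray that the tips come down outside the car.

```bash
python3 - <<'E'
from m import *
t=cam('wrist')
o=np.array([595.4,-22,0]); a=np.radians(5.74); ex=np.array([np.cos(a),np.sin(a),0]); ey=np.array([-ex[1],ex[0],0])
h=hsv(t); m=box((h[...,0]>100)&(h[...,0]<126)&(h[...,1]>120),293,355,284,305)
for u in (300,315,330,340,350):
    v=np.where(m[:,u])[0]
    if len(v): q=[onz(t,u,v[0],z)-o for z in (0,10,20)]; print(u,v[0],[(round(k@ex,1),round(k@ey,1)) for k in q])
p=np.array(env.state()['eef_pos']); print(proj(t,p))
E
```

```text
300 297 [(np.float64(-125.8), np.float64(61.2)), (np.float64(-125.1), np.float64(65.7)), (np.float64(-124.4), np.float64(70.2))]
315 300 [(np.float64(-114.9), np.float64(58.8)), (np.float64(-114.7), np.float64(63.5)), (np.float64(-114.4), np.float64(68.1))]
330 300 [(np.float64(-104.1), np.float64(58.9)), (np.float64(-104.2), np.float64(63.5)), (np.float64(-104.4), np.float64(68.1))]
340 299 [(np.float64(-96.8), np.float64(59.7)), (np.float64(-97.3), np.float64(64.3)), (np.float64(-97.8), np.float64(68.9))]
[322.23566448 297.39300691]
```

Request:
arm_command --pt "0 1 25 0 0.3" --pt "0 1 45 0 0.3" --pt "0 1 58 0 0.3" --pt "0 1 67 0 0.3" --pt "0 1 67 0 0.3"

```text
t: 8.95
eef_pos: [478.8, 63.2, 12.8]
tcp_rot: [-3.141, -0.0, 1.671]
ft_force: [0.0, -0.4, 0.8]
opening: 0.303
grip_force: 0.0
```

Request:
arm_command --pt "-4 0 0 0 0.3" --pt "-8 0 0 0 0.3" --pt "-12 0 0 0 0.3" --pt "-16 0 0 0 0.3" --pt "-16 0 0 0 0.3"

```text
t: 9.45
eef_pos: [480.7, 46.7, 13.4]
tcp_rot: [3.141, 0.0, 1.67]
ft_force: [-0.2, -0.1, 0.3]
opening: 0.299
grip_force: 0.0
```

Request:
arm_command --pt "-4 0 0 0 0.3" --pt "-8 0 0 0 0.3" --pt "-12 0 0 0 0.3" --pt "-16 0 0 0 0.3" --pt "-20 0 0 0 0.3"

```text
t: 9.95
eef_pos: [482.6, 27.0, 13.1]
tcp_rot: [3.141, -0.0, 1.671]
ft_force: [0.2, 1.8, 1.9]
opening: 0.3
grip_force: 1.1
```

```bash
python3 go.py -109,56,9,-90;python3 - <<'E'
from m import *
t=cam('wrist'); save(t,'w4.png')
E
```

```text
t 9.95 tcp [482.6  27.   13.1] yaw [179.99  -0.    95.72] F [0.19 1.83 1.93] open 0.3 j [-0.08  0.62  2.08  0.    0.45 -0.18]
rack xy -107.3 60.0
-109,56,9,-90 -> [-4.  -1.7  4.1] turn -0.02
```

View pics/w4.png

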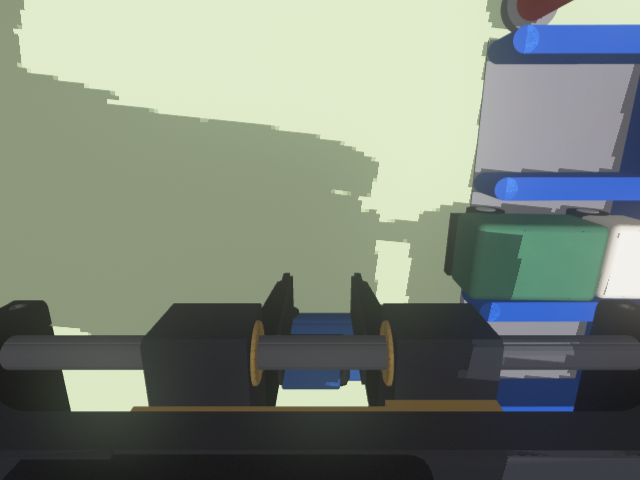

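The fingertips now rest against the car's side at rows 280–313, and the car is level. I push the last few mm, then back off and measure.

Request:
arm_command --pt "-2 0 0 0 0.3" --pt "-4 0 0 0 0.3" --pt "-4 0 0 0 0.3" --pt "4 0 0 0 0.3" --pt "12 0 0 0 0.3"

```text
t: 10.5
eef_pos: [481.2, 39.8, 13.1]
tcp_rot: [-3.141, -0.0, 1.67]
ft_force: [-0.4, -1.0, 0.1]
opening: 0.299
grip_force: 0.0
```

Request:
arm_command --pt "0 0 -30 0 0.3" --pt "0 0 -70 0 0.3" --pt "0 -35 -110 0 0.3" --pt "0 -80 -130 0 0.3" --pt "0 -80 -130 0 0.3"

```text
t: 11.0
eef_pos: [397.9, 32.0, 145.2]
tcp_rot: [3.141, 0.0, 1.672]
ft_force: [-0.2, 0.2, -0.7]
opening: 0.303
grip_force: 0.0
```

```bash
python3 go.py -190,29,60,0;python3 - <<'E'
from m import *
t=cam('top'); save(t,'t3.png')
t=cam('wrist'); save(t,'w5.png')
a=np.hstack([cv2.imread('pics/t3.png')[170:410,220:420],cv2.resize(cv2.imread('pics/w5.png'),(320,240))])
cv2.imwrite('pics/both.png',cv2.resize(a,None,fx=1.5,fy=1.5))
E
```

```text
t 11.0 tcp [397.9  32.  145.2] yaw [1.7995e+02 1.0000e-02 9.5780e+01] F [-0.22  0.23 -0.68] open 0.303 j [-0.09  0.28  2.16 -0.    0.69 -0.19]
rack xy -191.1 73.5
-190,29,60,0 -> [-44.5   1.   85.2] turn -89.96
```

View pics/both.png

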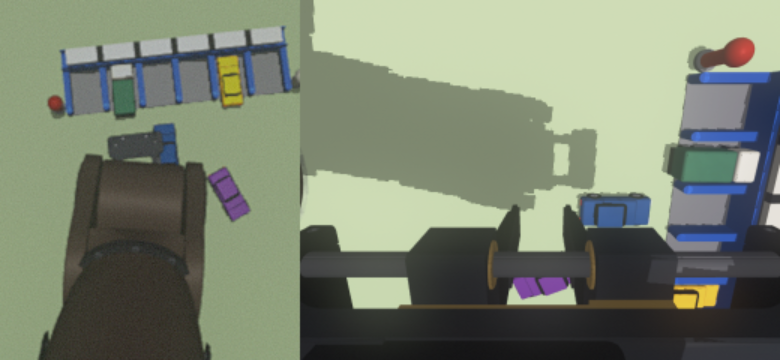

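The car is now square to the rack and near bay 3's line. In the wrist panel it spans (580–650, 195–227), with the bay-3 dividers at rows 188 and 236. I measure it against those dividers in the same image.

```bash
python3 - <<'E'
from m import *
t=cam('wrist')
o=np.array([595.4,-22,0]); a=np.radians(5.74); ex=np.array([np.cos(a),np.sin(a),0]); ey=np.array([-ex[1],ex[0],0])
h=hsv(t); B=(h[...,0]>100)&(h[...,0]<126)&(h[...,1]>90)
m=cv2.morphologyEx(box(B,365,475,245,312).astype('uint8'),cv2.MORPH_CLOSE,np.ones((5,5)))
c=max(cv2.findContours(m,0,1)[0],key=cv2.contourArea); r=cv2.minAreaRect(c); b=cv2.boxPoints(r)
f=lambda u,v,z:(lambda q:(round(q@ex,1),round(q@ey,1)))(onz(t,u,v,z)-o)
print(b.round(0).tolist()); 
for z in (0,20,31): print(z,[f(*p,z) for p in b], f(*r[0],z))
for u in (515,530,545):
    v=np.where(B[235:330,u])[0]+235; g=np.split(v,np.where(np.diff(v)>2)[0]+1); print(u,[(f(u,k.mean(),24),len(k)) for k in g if len(k)>3])
E
```

```text
[[373.0, 264.0], [465.0, 264.0], [465.0, 303.0], [373.0, 303.0]]
0 [(np.float64(-140.8), np.float64(39.1)), (np.float64(-58.3), np.float64(39.1)), (np.float64(-54.3), np.float64(0.9)), (np.float64(-139.3), np.float64(0.9))] (np.float64(-98.2), np.float64(20.3))
20 [(np.float64(-143.8), np.float64(46.1)), (np.float64(-66.5), np.float64(46.1)), (np.float64(-62.7), np.float64(10.4)), (np.float64(-142.4), np.float64(10.4))] (np.float64(-103.9), np.float64(28.5))
31 [(np.float64(-145.4), np.float64(50.0)), (np.float64(-71.0), np.float64(50.0)), (np.float64(-67.4), np.float64(15.6)), (np.float64(-144.1), np.float64(15.6))] (np.float64(-107.0), np.float64(33.1))
515 [((np.float64(-28.3), np.float64(59.2)), 16), ((np.float64(-20.6), np.float64(4.8)), 21)]
530 [((np.float64(-16.0), np.float64(59.2)), 16), ((np.float64(-7.7), np.float64(4.8)), 21)]
545 [((np.float64(-3.6), np.float64(58.8)), 15), ((np.float64(5.2), np.float64(4.7)), 21)]
```

Request:
arm_command --pt "-15 5 0 -8 0.15" --pt "-30 10 0 -16 0.15" --pt "-44.5 15 0 -24 0.15" --pt "-44.5 16 0 -32 0.15" --pt "-44.5 16 0 -40 0.15"

```text
t: 11.65
eef_pos: [423.2, -11.6, 142.1]
tcp_rot: [-3.141, -0.001, 2.374]
ft_force: [-0.0, -0.1, -0.2]
opening: 0.15
grip_force: 0.0
```

Request:
arm_command --pt "0 0 0 -8 0.15" --pt "0 0 0 -16 0.15" --pt "0 0 0 -24 0.15" --pt "0 0 0 -32 0.15" --pt "0 0 0 -40 0.15"

```text
t: 12.15
eef_pos: [422.9, -11.2, 142.1]
tcp_rot: [3.141, -0.001, 3.073]
ft_force: [0.6, -0.4, -0.2]
opening: 0.153
grip_force: 0.0
```

Request:
arm_command --pt "0 0 0 -5 0.15" --pt "0 0 0 -10 0.15" --pt "0 0 30 -10 0.15" --pt "0 0 60 -10 0.15" --pt "0 0 60 -10 0.15"

```text
t: 12.65
eef_pos: [421.3, -11.0, 80.0]
tcp_rot: [3.14, -0.006, -3.041]
ft_force: [-0.4, 0.1, -0.1]
opening: 0.148
grip_force: 0.0
```

```bash
python3 go.py -175,29,11,0;python3 - <<'E'
from m import *
t=cam('wrist'); save(t,'w6.png')
E
```

```text
t 12.65 tcp [421.3 -11.   80. ] yaw [ 179.89   -0.35 -174.26] F [-0.43  0.12 -0.14] open 0.148 j [-0.18  0.44  2.18  0.    0.53 -1.85]
rack xy -172.1 28.4
-175,29,11,0 -> [ 2.5  0.5 69. ] turn -0.0
```

View pics/w6.png

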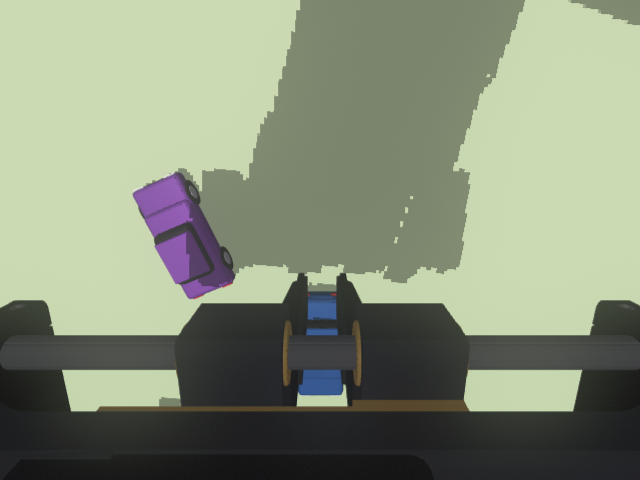

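The car tail is at (322,292), centred between the fingertips (302/342). The purple car at (185,240) is clear. Lower and push.

Request:
arm_command --pt "4 0 25 0 0.15" --pt "4 0 45 0 0.15" --pt "4 0 60 0 0.15" --pt "4 0 69 0 0.15" --pt "4 0 69 0 0.15"

```text
t: 13.2
eef_pos: [418.5, -11.7, 13.9]
tcp_rot: [3.141, -0.001, -3.042]
ft_force: [0.1, 0.5, -0.3]
opening: 0.148
grip_force: 0.0
```

Request:
arm_command --pt "-8 0 0 0 0.15" --pt "-16 0 0 0 0.15" --pt "-24 0 0 0 0.15" --pt "-32 0 0 0 0.15" --pt "-40 0 0 0 0.15"

```text
t: 13.7
eef_pos: [458.6, -7.6, 14.4]
tcp_rot: [3.142, 0.0, -3.041]
ft_force: [-2.2, -0.5, 2.3]
opening: 0.148
grip_force: 1.1
```

```bash
python3 go.py -55,29,11,0;python3 - <<'E'
from m import *
t=cam('wrist'); save(t,'w7.png'); t=cam('side'); save(t,'s7.png')
a=np.hstack([cv2.resize(cv2.imread('pics/w7.png')[240:460,200:440],(436,400)),cv2.resize(cv2.imread('pics/s7.png')[190:330,250:390],(364,400))])
cv2.imwrite('pics/both7.png',a)
E
```

```text
t 13.7 tcp [458.6  -7.6  14.4] yaw [ 1.8000e+02  1.0000e-02 -1.7426e+02] F [-2.2  -0.53  2.27] open 0.148 j [-0.16  0.6   2.14  0.    0.41 -1.83]
rack xy -134.7 28.0
-55,29,11,0 -> [-79.7   1.    3.4] turn -0.0
```

View pics/both7.png

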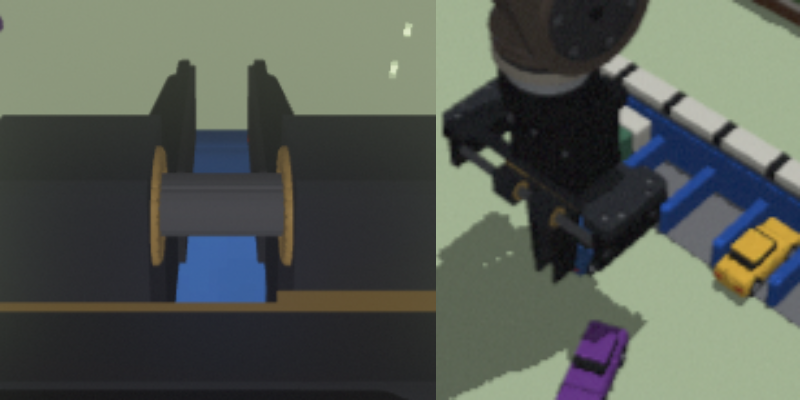

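In contact with the tail, evenly with both fingers (-2.2 N), and the car stays square. I keep pushing.

Request:
arm_command --pt "-8 0 0 0 0.15" --pt "-16 0 1 0 0.15" --pt "-24 1 2 0 0.15" --pt "-32 1 3 0 0.15" --pt "-40 1 3 0 0.15"

```text
t: 14.3
eef_pos: [498.3, -2.7, 10.9]
tcp_rot: [3.141, -0.0, -3.042]
ft_force: [-0.5, -0.2, 0.2]
opening: 0.149
grip_force: 0.3
```

Request:
arm_command --pt "-6 0 0 0 0.15" --pt "-12 0 0 0 0.15" --pt "-18 0 0 0 0.15" --pt "-24 0 0 0 0.15" --pt "-28 0 0 0 0.15"

```text
t: 14.8
eef_pos: [526.0, 0.0, 11.1]
tcp_rot: [3.142, 0.0, -3.042]
ft_force: [-1.5, 0.9, 0.2]
opening: 0.153
grip_force: 0.6
```

```bash
python3 go.py -55,29,11,0
```

```text
t 14.8 tcp [526.    0.   11.1] yaw [ 1.8000e+02  1.0000e-02 -1.7428e+02] F [-1.45  0.87  0.17] open 0.153 j [-0.13  0.65  1.97  0.    0.51 -1.8 ]
rack xy -66.8 28.9
-55,29,11,0 -> [-11.8   0.2   0.1] turn -0.02
```

Request:
arm_command --pt "-2 0 0 0 0.15" --pt "-4 0 0 0 0.15" --pt "-6 0 0 0 0.15" --pt "-8 0 0 0 0.15" --pt "-10 0 0 0 0.15"

```text
t: 15.3
eef_pos: [535.6, 1.0, 11.1]
tcp_rot: [3.142, 0.0, -3.042]
ft_force: [-1.3, -0.4, 0.1]
opening: 0.148
grip_force: 0.7
```

Request:
arm_command --pt "-1 0 0 0 0.15" --pt "-2 0 0 0 0.15" --pt "-2 0 0 0 0.15"

```text
t: 15.6
eef_pos: [537.5, 1.2, 11.1]
tcp_rot: [3.142, 0.0, -3.042]
ft_force: [-1.3, -0.3, 0.3]
opening: 0.149
grip_force: 0.3
```

Not against the stop yet; I continue in small steps and watch the force.

Request:
arm_command --pt "-1 0 0 0 0.15" --pt "-2 0 0 0 0.15" --pt "-3 0 0 0 0.15" --pt "-3 0 0 0 0.15"

```text
t: 16.0
eef_pos: [538.1, 1.3, 11.1]
tcp_rot: [3.141, -0.005, -3.041]
ft_force: [-11.1, -3.9, 9.0]
opening: 0.15
grip_force: 6.0
```

Request:
arm_command --pt "-1 0 0 0 0.15" --pt "-2 0 0 0 0.15" --pt "-2 0 0 0 0.15"

```text
t: 16.3
eef_pos: [538.2, 1.4, 11.0]
tcp_rot: [3.14, -0.009, -3.041]
ft_force: [-19.6, -7.9, 15.2]
opening: 0.15
grip_force: 10.1
```

The force jumped to 20 N at rack x = -54.5: the car is home. I back off straight, then lift away.

Request:
arm_command --pt "3 0 0 0 0.15" --pt "10 0 0 0 0.15" --pt "25 0 0 0 0.15" --pt "40 0 0 0 0.15" --pt "40 0 0 0 0.15"

```text
t: 16.8
eef_pos: [501.3, -2.3, 11.1]
tcp_rot: [3.141, -0.001, -3.042]
ft_force: [0.1, 1.0, -0.1]
opening: 0.153
grip_force: 0.0
```

Request:
arm_command --pt "0 0 -40 0 0.15" --pt "0 0 -85 0 0.15" --pt "0 0 -130 0 0.15" --pt "0 0 -170 0 0.15" --pt "0 0 -200 0 0.15"

```text
t: 17.3
eef_pos: [503.7, -2.3, 214.2]
tcp_rot: [-3.141, 0.004, -3.042]
ft_force: [-0.1, -0.0, -0.3]
opening: 0.153
grip_force: 0.0
```

Request:
arm_command --pt "0 50 0 0 0.15" --pt "0 100 0 0 0.15" --pt "0 150 0 0 0.15" --pt "0 200 0 0 0.15" --pt "0 250 0 0 0.15"

```text
t: 17.8
eef_pos: [477.8, 248.8, 211.6]
tcp_rot: [3.141, 0.002, -3.042]
ft_force: [1.0, 0.0, 0.4]
opening: 0.15
grip_force: 0.0
```

Request:
arm_command --pt "0 0 0 0 0.15" --pt "0 0 0 0 0.15" --pt "0 0 0 0 0.15"

```text
t: 18.1
eef_pos: [478.0, 245.8, 211.2]
tcp_rot: [-3.142, 0.0, -3.042]
ft_force: [-0.4, -0.4, -0.5]
opening: 0.153
grip_force: 0.0
```

```bash
python3 - <<'E'
from m import *
t=cam('top'); o,ex,ey,P,w=rack(t); print(o.round(1))
h=hsv(t)
for nm,lo,hi,z in (('blue car',100,130,20),):
    cv2.imwrite('pics/fin.png',cv2.resize(t['frame'][170:320,230:430],None,fx=4,fy=4,interpolation=2)[:,:,::-1])
print(env.state()['ft_force'],env.state()['eef_pos'])
E
```

```text
[595.  -21.7   0. ]
[-0.43479099  0.36100075  0.17926219] [478.103528   245.48086156 211.22009715]
```

View pics/fin.png

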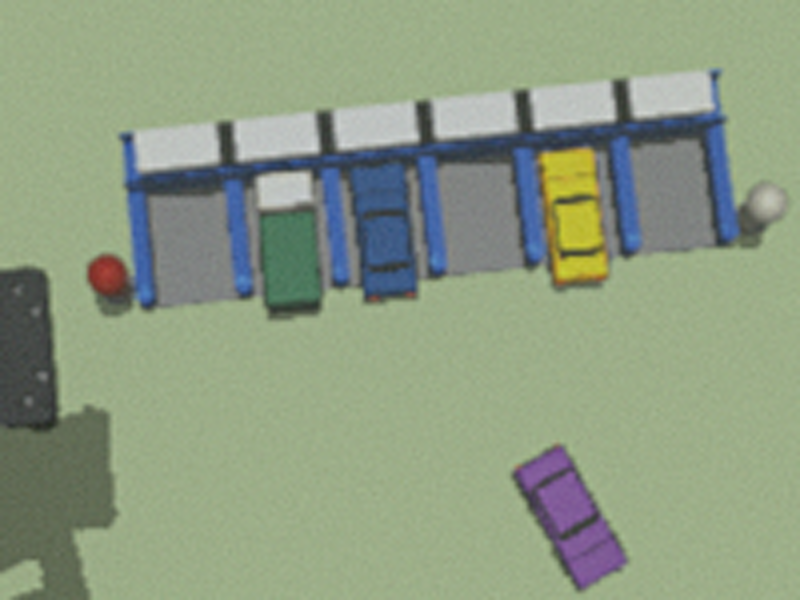

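The blue car at crop (385,230) is fully home and centred in bay 3. The truck and taxi have not moved, the rail is up, and the arm is clear. Handing in.

```bash
python3 -c "
from cell import env
print(env.job_done())"
```

```text
the job is handed in; nothing more can be done
None
```

I ran the fingertip along the rail from the red post and stopped on plate 3, then pushed the blue car home against the stop in the third bay; the last picture shows it centred there with the truck and taxi unmoved, and the job is handed in with no verdict returned.

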